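# Uncover the mincer's chain tensioner and hold it slack

### The job

Lift the loose metal cover off the chain tensioner by its handle and stand it upright on the wooden board, let go of it, and leave the other things on the bench alone. Then swing the tensioner's roller arm forward against its spring, from the thin rest pin all the way to the thick stop lug, and hold it there: finish while still holding it against the stop, because it springs back if released.

Things in the scene. Friction and masses are not known exactly. Their poses are not given: they have to be found in the camera images.
- tensioner: fixed chain tensioner on a red plate 200 x 200 x 12 mm that reaches 75 mm behind and 125 mm ahead of the origin along x, 100 mm either way along y. Origin on the bench midway between pivot and resting roller; x forward, the way the roller swings; z up. The arm (20 mm wide, top at z = 48 mm) turns on a pivot body with a coil spring; a thin 8 mm rest pin stands behind it
- pivot (a point): point on the arm's vertical turning axis, 48 mm above the bench (tensioner frame: x 0, y +45 mm); the nut on it is 22 mm across and ends 60 mm above the bench
- roller_arm (a joint): arm angle, rad: 0 at rest on the rest pin (always the start), 1.0 on the stop lug; grows counter-clockwise seen from above. The roller's centre is at x = 90 sin q, y = 45 - 90 cos q mm in the tensioner frame. The spring pushes back with 3.5 N at the roller at rest, 10 N at the stop, and returns the arm when let go
- stop (a point): top of the stop lug, an 18 mm round steel stud fixed on the plate ahead of the arm, 46 mm above the bench, below the arm's top and the roller's foot
- roller (a point): middle of the upright black roller on the arm's end: 24 mm diameter, 48 to 84 mm above the bench (this point 66 mm), 90 mm from the pivot axis. It does not spin on the arm; pinch it from above, fingers in front of and behind it, or push it. Under the cover at the start
- cover: loose sheet-metal cover, a box open underneath, 80 (x) x 170 (y) x 84 mm high, 0.3 to 0.6 kg, standing on the tensioner's plate over pivot, arm and roller. Origin at the centre of its bottom rim, z up, y along the handle. Lift it straight up at least 80 mm to clear the roller
- cover_handle (a point): middle of the cover's handle: a level bar along the cover's y, 80 mm long, 12 mm thick, 14 mm high, its middle 111 mm above the cover's bottom rim, carried by two posts 35 mm either way; 20 mm of free space under the bar
- board: wooden board fixed to the bench, 240 (x) x 260 (y) mm, 25 mm thick, origin under its middle, z up; the cover is stood anywhere on its top in any yaw
- bowl: steel bowl, 110 mm across, 50 mm high, bystander; origin under its middle
- spatula: spatula 240 mm long lying on the bench, bystander
- wrench: wrench 170 mm long lying on the bench, bystander
- sprocket: loose chain sprocket, 75 mm across, 22 mm high, lying on the bench, bystander; origin under its middle
Not all that is in view belongs to the job. There is more than one size of the cover; the job needs the largest.

How it is judged:
By the outcome, as a careful person would: the job done as asked, in the order asked, and still so for the second after the job is handed in, while the arm keeps its last pose, push and grip.
It also fails if it takes over 54 s, if anything falls off the work surface, if the arm or the gripper's body presses on something with over 40 N, if the wrist force passes 120 N, or if a joint passes its speed limit or range.

### The arm

A 6-joint arm with a two-finger parallel gripper is mounted at the origin on the work surface. World frame = base frame: x ahead of the robot, y to its left, z up, the work surface at z = 0. Lengths are in mm, angles in rad, forces in N, time in s.
With the tool pointing down it reaches from about 350 to 975 mm from the base axis. Payload 7.1 kg.
Tool frame: the origin (TCP) lies on the centre line of the jaws, within the pads' length; the fingertips stand 17 mm ahead of it and the grasp point (between the pads) lies 2 mm behind it (tip_extent is the distance from the TCP to the fingertips, in mm); z points along the fingers, y is the line along which they close (so a half turn about z gives the same grasp; the last joint's range is limited). The gripper opens to 88 mm and grips with 3 to 60 N. Pads are 20 mm wide; open, the fingers measure 115 mm over their backs; the gripper's body (75 mm by 178 mm) begins 61 mm behind the grasp point.
Start: joints at [-1.226, 0.423, 1.63, -0, 1.089, -0.019], TCP at [222.409, -584.071, 239.675] pointing down, gripper open.
Joint ranges: [-3, 3], [-0.9, 2.11], [0.09, 2.58], [-1.31, 4.45], [0.11, 2.69], [-2.54, 2.54]. Speed limits (rad/s): [2.39, 2.39, 3.01, 3.14, 3.14, 3.14].

### API

Orientations are given as a rotation vector (axis times angle).
In Python, from workcell import get_obs, get_image, camera_model, close_job, look_for, outline_of, pinpoint, tip_extent gives the robot as it stands.
- The arm moves only by the shell command python3 -m jog 'ROWS'. ROWS is text: rows parted by semicolons, each of 7 numbers parted by spaces: the shift along the tool's x, y, z as a fraction of full scale, then the turn, a rotation vector about the tool's x, y, z as a fraction of full scale, then the closure, from -1 (fully open) to 1 (shut). A call has 1 to 8 rows; each row is the pose to reach, as a shift and turn from the pose commanded when the call began, along the tool's axes at that moment; what a row does not reach only later rows make up. Full scale, the value 1, is 0.2 m for a shift and 30 degrees for a turn. A row lasts 1/10 s, in which the tool goes at most 50 mm and 8.59 degrees, less where a joint would pass 70% of its speed; a pose out of reach is approached as far as the arm can. A call with a number of a shift or a turn outside -1 to 1 is refused whole. A call with a gripper value outside its range is refused whole. The fingers move at their own pace and stop on an object; the grip force is fixed at half the most. Time passes only in rows, so rows that repeat a pose let the fingers close. It gives the time, the measured TCP pose, the force, the opening and the grip force at its end, in the units of the state.
- get_obs(): the state, without advancing time (a new reading comes with each control period).
- get_image(name): name is "side" or "top" or "wrist"; returns the picture (420x560x3 uint8, red, green, blue); there is no depth.
- camera_model(name): a dict with "fx", "fy", "cx", "cy" (pixels), "origin" and "orientation" of the camera in the world; the wrist camera has in their place "tool_from_camera" (4x4, takes a point from camera to tool coordinates, whose origin is the TCP and whose axes are the flange's). Camera axes: x right, y down, z forward; pixel columns grow to the right and rows downward; lengths in mm; the calibration is good to about 2 mm. The wrist camera is an equidistant fisheye: a pixel r from the principal point sees the ray r / f radians off the axis. A picture is of the moment at which its call begins: read the wrist's pose just before it. camera_model takes no time and is no camera call.
- close_job(): hands the job in; it is judged then, once.
Trained networks look in the newest picture that a camera, given by its name, has taken for a name from the list of things; names that differ only in an ending like _2 or _b are one class to them, and where a whole thing is asked for, a point or a joint stands for the part that bears it (a point fixed in the world has none). Each returns a list of dicts, best first, with "confidence" (0 to 1); they miss things now and then, are a little off and sometimes report something else, mostly with a low value. They report only what shows in the picture. A call takes as long as a camera call. They do not tell look-alikes from the thing itself.
- look_for(target, camera): "xyz" ([x, y, z] in mm, in the coordinates of the camera as it stood for that picture, good to about 4 mm: the middle of the surface that is visible of it).
- outline_of(target, camera): "mask" (420x560 bool, what is visible of it).
- pinpoint(target, camera): "xyz" ([x, y, z] in mm, in the coordinates of the camera as it stood for that picture, good to about 4 mm: a listed point, or the origin of a listed thing).
The state is a dict: "t": time; "qpos": joint angles; "qvel": joint speeds; "joint_torque": joint torques, N m; "ee_pos": TCP position; "orientation": TCP orientation; "ft_force": force on the tool from outside, world axes, zero at the start; "moment": the same for the moment, N m; "width": finger opening in mm; "grasp_force": force on a finger pad.
Only numpy, scipy, OpenCV 4.12 (cv2) and the standard library are available. Lean on these libraries where they do the work, as an engineer would, in place of code of your own. Each camera call takes 0.05 s, during which the arm holds its last target. There are 200 camera calls.

## Working session

There is one attempt and no reset: what is moved stays moved. The work goes in short steps, Python scripts to look and compute and a shell command to move; the robot and the scene stay as the last step left them, time stands still between calls to the robot, and variables do not carry over. Pictures are saved under pics/ and viewed, at most 10 in all, crops included, and the job is handed in when it is done.

```bash
mkdir -p pics; cat > h.py <<'E'
import numpy as np, cv2
from scipy.spatial.transform import Rotation as R
from workcell import *
def Rm(o):
    o=np.array(o,float)
    return o if o.shape==(3,3) else (R.from_rotvec(o).as_matrix() if o.shape==(3,) else R.from_quat(o).as_matrix())
def toworld(name,p,obs=None):
    m=camera_model(name); p=np.array(p,float)
    if name!='wrist': return Rm(m['orientation'])@p+np.array(m['origin'])
    T=np.array(m['tool_from_camera']); o=obs or get_obs()
    return Rm(o['orientation'])@(T[:3,:3]@p+T[:3,3])+np.array(o['ee_pos'])
def save(name,fn):
    im=get_image(name); cv2.imwrite('pics/'+fn,im[:,:,::-1]); return im
def find(f,t,name,n=4):
    for d in f(t,name)[:n]:
        print(f.__name__,t,name,round(d['confidence'],2),toworld(name,d['xyz']).round(1))
E
python3 - <<'E'
from h import *
for c in('top','side','wrist'): m=camera_model(c); print(c,{k:np.round(v,3).tolist() if not isinstance(v,str) else v for k,v in m.items()})
a=save('top','top0.png'); 
for t in('cover','cover_handle','board','tensioner'): find(pinpoint,t,'top')
b=save('side','side0.png')
for t in('cover','cover_handle','board','tensioner'): find(pinpoint,t,'side')
print(get_obs())
E
```

```text
top {'fx': 433.864, 'fy': 433.864, 'cx': 285.019, 'cy': 206.416, 'origin': [389.422, -4.426, 1133.356], 'orientation': [-2.134, 2.128, -0.14]}
side {'fx': 534.425, 'fy': 534.425, 'cx': 274.741, 'cy': 200.42, 'origin': [449.528, -1256.96, 1131.959], 'orientation': [-2.255, 0.068, -0.061]}
wrist {'fx': 325.192, 'fy': 325.192, 'cx': 280.132, 'cy': 214.172, 'tool_from_camera': [[0.001, -0.97, -0.241, 66.082], [1.0, 0.001, 0.001, 0.402], [-0.001, -0.241, 0.97, -145.435], [0.0, 0.0, 0.0, 1.0]]}
call cover top 0.69 [504.5 183.7  10.1]
call cover top 0.67 [317.3 351.1   3.1]
call cover top 0.62 [3.177e+02 1.548e+02 1.000e-01]
call cover_handle top 0.83 [505.7 182.2 129. ]
call cover_handle top 0.69 [315.7 351.4  72.1]
call cover_handle top 0.68 [311.9 159.6  75.1]
call board top 0.76 [ 520.5 -205.5    0.8]
call cover side 0.89 [319.9 354.3   7.1]
call cover side 0.87 [319.9 157.1  -2.1]
call cover side 0.81 [500.6 179.6  15.1]
call cover side 0.35 [ 7.697e+02  1.435e+02 -7.000e-01]
call cover_handle side 0.95 [321.2 157.4  74.5]
call cover_handle side 0.81 [504.2 183.4 120.7]
call cover_handle side 0.72 [316.8 351.   78. ]
call board side 0.72 [ 518.8 -201.9    3.3]
call tensioner side 0.56 [504.5 183.4   2.4]
{'t': 0.5, 'qpos': array([-1.22599250e+00,  4.23156204e-01,  1.62995746e+00,  4.28770143e-06,
        1.08863343e+00, -1.89922028e-02]), 'qvel': array([-0.00082324, -0.00092623,  0.00182941,  0.00149517,  0.00029513,
       -0.0014241 ]), 'joint_torque': array([-1.13181504e-03, -5.44145393e+01, -2.73817080e+01,  6.43074070e-02,
        1.77041651e-02, -4.38709139e-05]), 'ee_pos': array([ 222.3983629 , -584.02437328,  239.61732365]), 'orientation': array([-3.08961311e+00, -5.68272676e-01,  3.34566217e-05]), 'ft_force': array([-0.43157635,  0.460699  ,  0.82135486]), 'moment': array([ 0.02655318, -0.03853744,  0.00151905]), 'grasp_force': 0.0, 'width': 87.75060564397465}
```

View pics/top0.png

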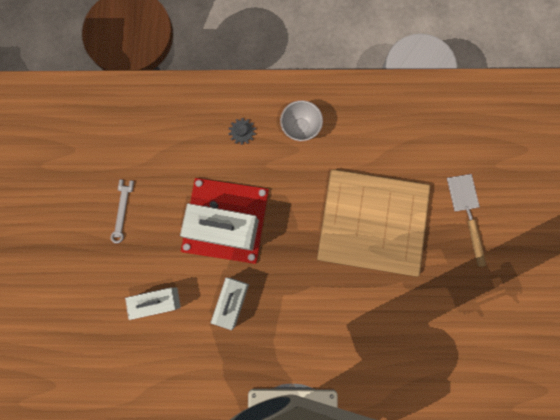

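View pics/side0.png

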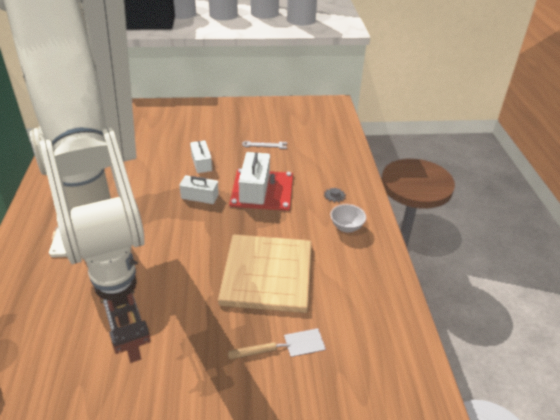

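The top view shows three cover-like boxes: (220,228) on the red plate, and smaller ones at (152,303) and (229,304). The one on the red plate is visibly the largest, and its handle height of about 123 mm matches 12+111. The board is at (375,222), and the plate extends up the image (world +x) ahead of the cover. Next I'll measure yaw and check an enlarged crop.

```bash
cat >> h.py <<'E'
def ray_plane(name,uv,z):
    m=camera_model(name); uv=np.array(uv,float).reshape(-1,2)
    d=np.c_[(uv[:,0]-m['cx'])/m['fx'],(uv[:,1]-m['cy'])/m['fy'],np.ones(len(uv))]@Rm(m['orientation']).T
    o=np.array(m['origin']); return o+d*((z-o[2])/d[:,2])[:,None]
E
python3 - <<'E'
from h import *
im=cv2.imread('pics/top0.png'); c=im[150:350,100:310]; cv2.imwrite('pics/crop0.png',cv2.resize(c,None,fx=2.8,fy=2.8,interpolation=cv2.INTER_CUBIC))
hsv=cv2.cvtColor(im,cv2.COLOR_BGR2HSV)
red=((hsv[...,0]<5)|(hsv[...,0]>174))&(hsv[...,1]>200)&(hsv[...,2]>70)
red=red.astype(np.uint8); red[:150]=0
n,l,s,_=cv2.connectedComponentsWithStats(red); 
red=np.isin(l,[i for i in range(1,n) if s[i,4]>30]).astype(np.uint8)
pts=cv2.findNonZero(red); hull=cv2.convexHull(pts).reshape(-1,2)
W=ray_plane('top',hull,12)[:,:2].astype(np.float32); r=cv2.minAreaRect(W); print('plate',r, cv2.boxPoints(r).round(1).tolist())
get_image('top')
for t in('cover','cover_handle','board'):
  for d in outline_of(t,'top')[:3]:
    mk=d['mask']; z={'cover':96,'cover_handle':130,'board':25}[t]
    p=cv2.findNonZero(mk.astype(np.uint8)).reshape(-1,2); W=ray_plane('top',p,z)[:,:2].astype(np.float32)
    print(t,round(d['confidence'],2),p.mean(0).round(),cv2.minAreaRect(W),W.mean(0))
o=get_obs(); print(Rm(o['orientation']).round(3))
E
```

```text
plate ((527.9051513671875, 179.16390991210938), (196.90872192382812, 197.68528747558594), 81.1272964477539) [[415.1000061035156, 97.0999984741211], [610.4000244140625, 66.5999984741211], [640.7999877929688, 261.20001220703125], [445.3999938964844, 291.70001220703125]]
cover 0.96 [230. 304.] ((319.7535095214844, 147.38182067871094), (56.61476516723633, 112.15668487548828), 72.6353988647461) [319.22983 148.00235]
cover 0.88 [220. 227.] ((500.33807373046875, 177.2366943359375), (180.8095245361328, 84.31922149658203), 79.93587493896484) [500.16428 176.83559]
cover 0.81 [153. 303.] ((319.1026611328125, 328.5191650390625), (52.87187957763672, 125.45223236083984), 12.348902702331543) [319.03928 329.2218 ]
cover_handle 0.98 [220. 227.] ((497.2190856933594, 171.08193969726562), (177.1419677734375, 83.45114135742188), 79.75186157226562) [497.01233 170.75972]
cover_handle 0.85 [153. 303.] ((322.3703918457031, 318.50860595703125), (49.35976028442383, 119.8619384765625), 12.644559860229492) [322.1751  319.05307]
cover_handle 0.67 [230. 304.] ((321.4752197265625, 142.02728271484375), (57.1654167175293, 109.4851303100586), 71.75723266601562) [320.5694  143.13039]
board 0.82 [375. 223.] ((520.99658203125, -207.6902313232422), (261.90704345703125, 241.39334106445312), 80.72454833984375) [ 519.77844 -207.71863]
[[ 0.935  0.356 -0.   ]
 [ 0.356 -0.935  0.   ]
 [-0.    -0.    -1.   ]]
```

View pics/crop0.png

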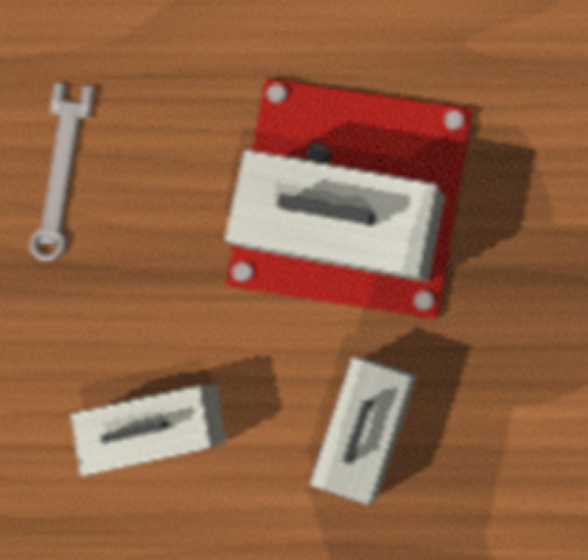

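The largest cover on the red plate is confirmed: it measures about 180x84 mm by mask, the two others about 110x55. The tensioner frame is at about (503,183), yaw -8.9°. Moving there at height.

```bash
python3 -m jog '1 -1 0 0 0 0 -1;1 -1 0 0 0 0 -1;1 -1 0 0 0 0 -1;1 -1 0 0 0 0 -1;1 -1 0 0 0 0 -1;1 -1 0 0 0 0 -1;1 -1 0 0 0 0 -1' && python3 -m jog '1 -1 0 0 0 0 -1;1 -1 0 0 0 0 -1;1 -1 0 0 0 0 -1;1 -1 0 0 0 0 -1;1 -1 0 0 0 0 -1;1 -1 0 0 0 0 -1;1 -1 0 0 0 0 -1'
cat >> h.py <<'E'
def goto(xyz,yaw):
    "print the jog shift (fractions) to xyz with tool down, tool y at world angle yaw (deg), mod 180"
    o=get_obs(); M=Rm(o['orientation']); y=np.radians(yaw)
    T=np.c_[[-np.sin(y),np.cos(y),0],[np.cos(y),np.sin(y),0],[0,0,-1]]; T[:,0]=np.cross(T[:,1],T[:,2])
    rv=[R.from_matrix(M.T@T@np.diag(s)).as_rotvec() for s in([1,1,1],[-1,-1,1])]
    print('pos',o['ee_pos'].round(1),'q',o['qpos'].round(2),'w',round(o['width'],1),'F',o['ft_force'].round(1),'t',round(o['t'],2))
    print('shift',(M.T@(np.array(xyz)-o['ee_pos'])/200).round(3),'turns',[(np.degrees(r)/30).round(3).tolist() for r in rv])
E
python3 -c "
from h import *
goto((504,182,240),-9.3)"
```

```text
t: 1.4
ee_pos: [339.0, -322.8, 239.8]
orientation: [-3.088, -0.574, -0.0]
ft_force: [0.7, -0.1, -0.4]
width: 87.5
grasp_force: 0.0
t: 2.1
ee_pos: [455.7, -65.6, 240.0]
orientation: [3.089, 0.574, 0.002]
ft_force: [-1.6, -0.6, 0.4]
width: 87.9
grasp_force: 0.0
pos [455.7 -65.6 240. ] q [-0.17  0.18  1.98  0.    0.98  1.03] w 87.9 F [-1.6 -0.6  0.4] t 2.1
shift [ 6.700e-01 -1.069e+00  1.000e-03] turns [[0.002, -0.002, -1.988], [-0.003, -0.003, 4.012]]
```

```bash
python3 -m jog '0.67 -1 0 0 0 -1 -1;0.67 -1 0 0 0 -1 -1;0.67 -1 0 0 0 -1 -1;0.67 -1 0 0 0 -1 -1;0.67 -1 0 0 0 -1 -1;0.67 -1 0 0 0 -1 -1;0.67 -1 0 0 0 -1 -1' && python3 -m jog '0 0 0 0 0 -0.98 -1;0 0 0 0 0 -0.98 -1;0 0 0 0 0 -0.98 -1;0 0 0 0 0 -0.98 -1;0 0 0 0 0 -0.98 -1;0 0 0 0 0 -0.98 -1' | tail -0
python3 - <<'E'
from h import *
import time
o=get_obs(); save('wrist','w1.png')
for t in('cover','cover_handle','tensioner'):
  find(pinpoint,t,'wrist',3)
goto((504,182,240),-9.3)
E
```

```text
t: 2.8
ee_pos: [508.1, 166.2, 239.4]
orientation: [2.836, 1.35, -0.001]
ft_force: [0.3, -0.5, -0.2]
width: 88.0
grasp_force: 0.0
call cover wrist 0.77 [506.2 181.   12.8]
call cover wrist 0.75 [ 3.147e+02  3.475e+02 -3.000e-01]
call cover wrist 0.73 [322.3 162.1   1.9]
call cover_handle wrist 0.83 [321.  158.1  74.4]
call cover_handle wrist 0.73 [506.3 179.  123. ]
call cover_handle wrist 0.68 [318.1 345.1  76. ]
pos [508.  166.2 239.7] q [ 0.29  0.29  1.83 -0.    1.02  0.47] w 87.7 F [ 0.8  0.3 -1.2] t 3.6
shift [ 0.074 -0.033 -0.001] turns [[0.0, 0.0, -0.018], [0.0, -0.0, 5.982]]Exception ignored on flushing sys.stdout:
BrokenPipeError: [Errno 32] Broken pipe
```

View pics/w1.png

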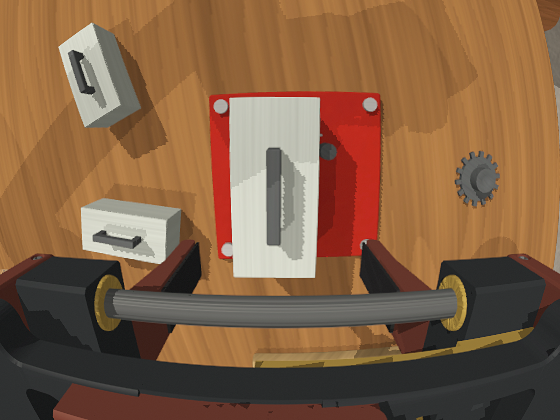

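The wrist view shows the big cover with its handle running from (273,149) to (273,244), level with the plate's sides. The stop lug is at (328,151). I'll turn the handle pixels into world positions.

```bash
cat >> h.py <<'E'
def wray(uv,z):
    m=camera_model('wrist'); uv=np.array(uv,float); a=(uv-[m['cx'],m['cy']])/m['fx']; r=np.linalg.norm(a,axis=1,keepdims=True)
    d=np.c_[a/r*np.sin(r),np.cos(r)]; o=get_obs(); M=Rm(o['orientation']); T=np.array(m['tool_from_camera'])
    d=d@(M@T[:3,:3]).T; c=M@T[:3,3]+o['ee_pos']; return c+d*((z-c[2])/d[:,2])[:,None]
E
python3 - <<'E'
from h import *
w=wray([(274,149),(274,244)],130); print(w.round(1),w.mean(0),np.degrees(np.arctan2(*(w[0]-w[1])[[1,0]])), np.linalg.norm(w[0]-w[1]))
w=wray([(230,98),(319,98),(234,277),(315,277)],96); print(w.round(1))
im=cv2.imread('pics/w1.png').astype(int)[130:260,225:325]; k=(im.max(2)<80)&(abs(np.arange(225,325)-273)<14)
p=np.argwhere(k)[:,::-1]+[225,130]; w=wray(p,130)[:,:2]; print('handle',cv2.minAreaRect(w.astype(np.float32)))
c=w.mean(0); goto((c[0],c[1],240),-9.3)
E
```

```text
[[513.3 220.3 130. ]
 [499.8 143.6 130. ]] [506.53551758 181.97399596 130.        ] 79.9812579216507 77.92089715418723
[[482.1 271.2  96. ]
 [559.3 257.5  96. ]
 [452.2 104.5  96. ]
 [530.6  91.2  96. ]]
handle ((510.97149658203125, 182.52801513671875), (78.21835327148438, 9.219063758850098), 86.52252197265625)
pos [508.  166.2 239.7] q [ 0.29  0.29  1.83 -0.    1.02  0.47] w 87.7 F [ 0.8  0.3 -1.2] t 3.6
shift [ 0.156 -0.003 -0.001] turns [[0.0, 0.0, -0.018], [0.0, -0.0, 5.982]]
```

```bash
python3 -m jog '0.077 -0.02 0.1 0 0 0 -1;0.077 -0.02 0.25 0 0 0 -1;0.077 -0.02 0.4 0 0 0 -1;0.077 -0.02 0.5 0 0 0 -1;0.077 -0.02 0.59 0 0 0 -1;0.077 -0.02 0.59 0 0 0 -1' && python3 -m jog '0 0 0 0 0 0 1;0 0 0 0 0 0 1;0 0 0 0 0 0 1;0 0 0 0 0 0 1;0 0 0 0 0 0 1;0 0 0 0 0 0 1;0 0 0 0 0 0 1;0 0 0 0 0 0 1'
```

```text
t: 4.2
ee_pos: [505.0, 182.0, 119.5]
orientation: [-2.401, -2.023, 0.007]
ft_force: [-0.1, -0.5, -0.1]
width: 87.8
grasp_force: 0.0
t: 5.0
ee_pos: [506.6, 182.5, 121.7]
orientation: [-2.402, -2.024, 0.0]
ft_force: [-0.8, 0.0, 0.1]
width: 27.1
grasp_force: 0.0
```

```bash
python3 -m jog '0 0 0 0 0 0 1;0 0 0 0 0 0 1;0 0 0 0 0 0 1;0 0 0 0 0 0 1;0 0 0 0 0 0 1' && python3 -m jog '0 0 -0.1 0 0 0 1;0 0 -0.25 0 0 0 1;0 0 -0.4 0 0 0 1;0 0 -0.55 0 0 0 1;0 0 -0.65 0 0 0 1;0 0 -0.7 0 0 0 1;0 0 -0.7 0 0 0 1'
python3 - <<'E'
from h import *
goto((520,-205,265),80.7)
E
```

```text
t: 5.5
ee_pos: [506.4, 182.5, 121.5]
orientation: [-2.402, -2.024, 0.001]
ft_force: [-0.3, -0.3, -1.5]
width: 11.6
grasp_force: 30.0
t: 6.2
ee_pos: [507.1, 182.7, 262.6]
orientation: [2.402, 2.024, 0.003]
ft_force: [0.4, 0.3, -4.2]
width: 12.0
grasp_force: 30.0
pos [507.1 182.7 262.6] q [ 0.32  0.27  1.8  -0.    1.07  0.49] w 12.0 F [ 0.4  0.3 -4.2] t 6.2
shift [-1.899  0.392 -0.013] turns [[0.004, 0.001, -3.015], [0.001, -0.004, 2.985]]
```

```bash
python3 -m jog '-0.15 0.03 0 0 0 0 1;-0.32 0.07 0 0 0 0 1;-0.5 0.1 0 0 0 0 1;-0.66 0.14 0 0 0 0 1;-0.83 0.17 0 0 0 0 1;-1 0.2 0 0 0 0 1' && python3 -m jog '-0.17 0.04 0 0 0 0 1;-0.34 0.07 0 0 0 0 1;-0.5 0.1 0 0 0 0 1;-0.66 0.14 0 0 0 0 1;-0.8 0.17 0 0 0 0 1;-0.9 0.19 0 0 0 0 1;-0.9 0.19 0 0 0 0 1'
python3 - <<'E'
from h import *
goto((520,-205,140),-9.3)
save('side','s1.png')
E
```

```text
t: 6.8
ee_pos: [511.1, -22.6, 259.9]
orientation: [-2.401, -2.023, 0.003]
ft_force: [0.9, 0.2, -2.4]
width: 11.8
grasp_force: 30.0
t: 7.5
ee_pos: [518.4, -207.2, 259.8]
orientation: [-2.404, -2.02, 0.002]
ft_force: [0.2, 0.0, -2.7]
width: 11.6
grasp_force: 30.0
pos [ 518.4 -207.2  259.8] q [-0.4   0.3   1.76 -0.    1.08 -0.23] w 11.6 F [ 0.2  0.  -2.7] t 7.5
shift [0.012 0.008 0.599] turns [[-0.005, -0.0, -0.02], [-0.0, 0.007, 5.98]]
```

View pics/s1.png

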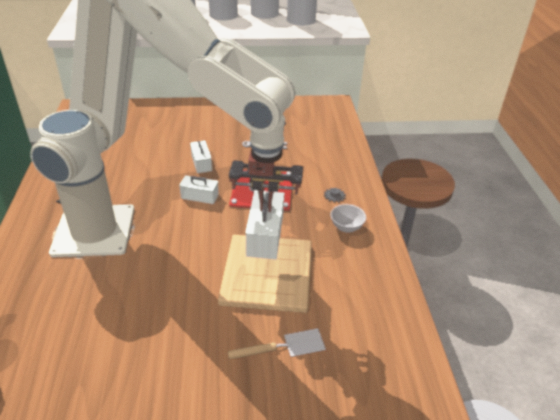

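The cover hangs level from the gripper at (265,222), over the board at (268,270). Lowering it onto the board.

```bash
python3 -m jog '0 0 0.15 0 0 0 1;0 0 0.3 0 0 0 1;0 0 0.44 0 0 0 1;0 0 0.54 0 0 0 1;0 0 0.58 0 0 0 1;0 0 0.6 0 0 0 1;0 0 0.6 0 0 0 1' && python3 -m jog '0 0 0.01 0 0 0 1;0 0 0.015 0 0 0 1;0 0 0.02 0 0 0 1;0 0 0.02 0 0 0 1;0 0 0.02 0 0 0 1'
```

```text
t: 8.25
ee_pos: [519.2, -204.7, 141.6]
orientation: [-2.402, -2.025, 0.0]
ft_force: [0.3, -0.3, -2.8]
width: 11.8
grasp_force: 30.0
t: 8.75
ee_pos: [519.2, -205.3, 137.9]
orientation: [2.402, 2.024, 0.0]
ft_force: [-0.3, 0.1, -2.5]
width: 11.9
grasp_force: 30.0
```

```bash
python3 -m jog '0 0 0.005 0 0 0 1;0 0 0.01 0 0 0 1;0 0 0.015 0 0 0 1;0 0 0.015 0 0 0 1;0 0 0.015 0 0 0 1'; python3 -m jog '0 0 0.005 0 0 0 1;0 0 0.005 0 0 0 1;0 0 0.005 0 0 0 1'
```

```text
t: 9.25
ee_pos: [519.2, -205.1, 134.8]
orientation: [-2.402, -2.024, -0.0]
ft_force: [-1.6, 0.5, 0.3]
width: 12.0
grasp_force: 30.0
t: 9.55
ee_pos: [519.1, -204.7, 134.4]
orientation: [-2.402, -2.024, -0.001]
ft_force: [-2.3, 4.0, 8.0]
width: 11.7
grasp_force: 30.0
```

```bash
python3 -m jog '0 0 0 0 0 0 -1;0 0 0 0 0 0 -1;0 0 0 0 0 0 -1;0 0 0 0 0 0 -1;0 0 0 0 0 0 -1;0 0 0 0 0 0 -1;0 0 0 0 0 0 -1;0 0 0 0 0 0 -1' && python3 -m jog '0 0 -0.05 0 0 0 -1;0 0 -0.15 0 0 0 -1;0 0 -0.3 0 0 0 -1;0 0 -0.45 0 0 0 -1;0 0 -0.6 0 0 0 -1;0 0 -0.6 0 0 0 -1'
python3 - <<'E'
from h import *
save('top','t2.png')
for t in('cover',): find(pinpoint,t,'top',5)
for t in('roller','pivot','tensioner','stop'): find(pinpoint,t,'top',2)
get_image('side')
for t in('cover','roller','pivot','tensioner','stop'): find(pinpoint,t,'side',4)
goto((504,182,240),-9.3)
E
```

```text
t: 10.35
ee_pos: [519.1, -205.2, 133.7]
orientation: [2.402, 2.025, -0.0]
ft_force: [0.0, -0.2, -0.7]
width: 72.6
grasp_force: 0.0
t: 10.95
ee_pos: [521.4, -206.1, 258.7]
orientation: [2.397, 2.02, 0.006]
ft_force: [-0.0, -0.5, 0.0]
width: 87.7
grasp_force: 0.0
call cover top 0.95 [ 516.2 -205.1   24.4]
call cover top 0.71 [320.9 152.9  -1.8]
call cover top 0.68 [317.4 350.4   1.4]
call roller top 0.88 [494.  137.4  63.1]
call roller top 0.2 [498.2 190.4   1.3]
call pivot top 0.56 [510.5 227.8  46.8]
call tensioner top 0.86 [501.  189.2  -0.6]
call stop top 0.8 [562.7 206.   46.4]
call cover side 0.98 [320.4 356.7   5.2]
call cover side 0.94 [ 517.7 -204.    27. ]
call cover side 0.74 [318.5 160.9   1.8]
call roller side 0.45 [497.3 138.6  72.5]
call pivot side 0.56 [511.6 225.9  52. ]
call pivot side 0.38 [ 533.4 -459.6    1.2]
call tensioner side 0.66 [507.  185.1  -1.5]
call tensioner side 0.56 [770.8 144.4   2.4]
call stop side 0.88 [562.4 203.5  47.5]
call stop side 0.67 [498.7 140.4  72.7]
call stop side 0.5 [783.7 -25.6  -1.7]
pos [ 519.  -205.1  253.3] q [-0.4   0.31  1.77 -0.    1.07 -0.23] w 88.0 F [0.3 0.8 0.6] t 11.55
shift [ 1.895 -0.402  0.067] turns [[-0.001, -0.0, -0.015], [-0.0, 0.002, 5.985]]
```

View pics/t2.png

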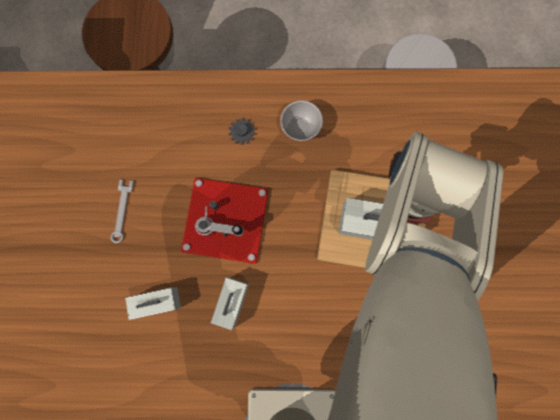

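The cover stands upright on the board at (375,218), with its base at z≈25, and it has been released. The tensioner is uncovered: pivot at (204,226), roller at (237,230), lug at (213,205). Now moving above the roller.

```bash
python3 -m jog '1 -0.23 0 0 0 0 -1;1 -0.23 0 0 0 0 -1;1 -0.23 0 0 0 0 -1;1 -0.23 0 0 0 0 -1;1 -0.23 0 0 0 0 -1;1 -0.23 0 0 0 0 -1' && python3 -m jog '0.45 -0.1 0.25 0 0 0 -1;0.45 -0.1 0.25 0 0 0 -1;0.45 -0.1 0.25 0 0 0 -1;0.45 -0.1 0.25 0 0 0 -1'
python3 - <<'E'
from h import *
save('wrist','w2.png')
for t in('roller','pivot','stop','tensioner'): find(pinpoint,t,'wrist',2)
goto((495.5,138,90),-9.5)
E
```

```text
t: 12.15
ee_pos: [507.6, 0.9, 253.7]
orientation: [2.399, 2.028, -0.0]
ft_force: [0.1, 0.2, -0.4]
width: 88.0
grasp_force: 0.0
t: 12.55
ee_pos: [503.1, 91.2, 203.0]
orientation: [-2.401, -2.025, 0.003]
ft_force: [0.8, -0.6, 0.8]
width: 88.1
grasp_force: 0.0
call roller wrist 0.84 [500.6 133.   63.9]
call pivot wrist 0.8 [517.1 224.8  50.2]
call stop wrist 0.61 [570.3 203.8  45.3]
call tensioner wrist 0.85 [507.7 180.7   4.2]
pos [503.9  90.4 204.5] q [ 0.15  0.31  1.91 -0.    0.93  0.33] w 87.8 F [ 0.4 -0.1 -0.3] t 12.8
shift [ 0.227 -0.083  0.572] turns [[0.003, -0.001, -0.012], [-0.001, -0.004, 5.988]]
```

View pics/w2.png

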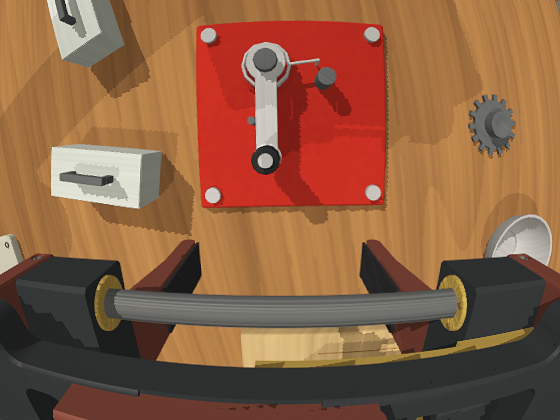

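The wrist view shows roller (265,160), pivot nut (265,59), rest pin (250,120) and lug (326,76), with the arm at rest. Converting these to world positions.

```bash
python3 - <<'E'
from h import *
r=wray([(265.5,160)],84)[0]; p=wray([(264.5,59)],60)[0]; s=wray([(326.5,75)],46)[0]; k=wray([(250,120)],48)[0]
print(r,p,s,k); d=p-r; print(np.hypot(*d[:2]),np.degrees(np.arctan2(d[1],d[0])))
goto((r[0],r[1],90),-9.7)
E
```

```text
[500.78639092 136.45634356  84.        ] [514.29885833 224.99135041  60.        ] [568.36458376 203.95257754  46.        ] [491.25844449 173.23081924  48.        ]
89.56022673830142 81.32231838330179
pos [503.9  90.4 204.5] q [ 0.15  0.31  1.91 -0.    0.93  0.33] w 87.8 F [ 0.4 -0.1 -0.3] t 12.8
shift [ 0.224 -0.056  0.572] turns [[0.003, -0.001, -0.006], [-0.001, -0.004, 5.994]]
```

```bash
python3 -m jog '0.22 -0.06 0 0 0 0 -1;0.22 -0.06 0.2 0 0 0 -1;0.22 -0.06 0.4 0 0 0 -1;0.22 -0.06 0.56 0 0 0 -1;0.22 -0.06 0.62 0 0 0 -1;0.22 -0.06 0.66 0 0 0 -1;0.22 -0.06 0.66 0 0 0 -1' && python3 -m jog '0 0 0 0 0 0 1;0 0 0 0 0 0 1;0 0 0 0 0 0 1;0 0 0 0 0 0 1;0 0 0 0 0 0 1;0 0 0 0 0 0 1;0 0 0 0 0 0 1' && python3 -m jog '0 0 0 0 0 0 1;0 0 0 0 0 0 1;0 0 0 0 0 0 1;0 0 0 0 0 0 1;0 0 0 0 0 0 1'
```

```text
t: 13.5
ee_pos: [499.3, 136.8, 71.8]
orientation: [2.403, 2.024, 0.0]
ft_force: [0.2, 0.8, -0.8]
width: 87.7
grasp_force: 0.0
t: 14.2
ee_pos: [498.8, 137.2, 71.7]
orientation: [-2.402, -2.025, -0.0]
ft_force: [-1.4, 0.4, -0.3]
width: 35.0
grasp_force: 0.0
t: 14.7
ee_pos: [498.5, 137.2, 71.6]
orientation: [-2.402, -2.024, 0.001]
ft_force: [-2.2, 0.8, 1.1]
width: 23.1
grasp_force: 30.0
```

The roller is gripped at 23 mm opening. Swinging along the arc, with the tool turning with the arm.

```bash
python3 -m jog '0.002 0.039 0 0 0 -0.167 1;0.007 0.078 0 0 0 -0.333 1;0.015 0.116 0 0 0 -0.5 1;0.027 0.154 0 0 0 -0.667 1;0.042 0.19 0 0 0 -0.833 1;0.06 0.225 0 0 0 -1 1;0.06 0.225 0 0 0 -1 1'
python3 -c "
from h import *
goto((500,180,72),20)"
```

```text
t: 15.4
ee_pos: [544.6, 142.2, 71.6]
orientation: [-1.793, -2.577, 0.001]
ft_force: [-6.6, 4.3, 6.5]
width: 23.7
grasp_force: 30.0
pos [544.6 142.2  71.6] q [ 0.23  0.58  1.86  0.    0.71 -0.12] w 23.7 F [-6.6  4.3  6.5] t 15.4
shift [ 0.255 -0.143 -0.002] turns [[-0.004, -0.003, 0.012], [0.004, -0.005, -5.988]]
```

```bash
python3 -m jog '0.002 0.039 0 0 0 -0.167 1;0.007 0.078 0 0 0 -0.333 1;0.015 0.116 0 0 0 -0.5 1;0.027 0.154 0 0 0 -0.667 1;0.042 0.19 0 0 0 -0.833 1;0.042 0.19 0 0 0 -0.833 1'
python3 - <<'E'
from h import *
o=get_obs(); p=o['ee_pos'][:2]
for piv in((514.3,225),(511,227),(512.7,226.0)):
  d=p-np.array(piv); d0=np.array((498.5,137.2))-piv
  print(np.hypot(*d),np.degrees(np.arctan2(d[1],d[0])-np.arctan2(d0[1],d0[0])))
goto((577,167,72),47.7)
E
```

```text
t: 16.0
ee_pos: [576.5, 163.1, 71.5]
orientation: [-1.193, -2.903, 0.002]
ft_force: [-9.2, 1.8, 8.2]
width: 23.8
grasp_force: 30.0
87.76131531785619 55.35799406690401
91.5159933699879 53.65020643246313
89.60192609425637 54.509875345732
pos [576.5 163.1  71.5] q [ 0.26  0.62  1.77  0.    0.75 -0.54] w 23.8 F [-9.2  1.8  8.2] t 16.0
shift [ 0.012  0.015 -0.002] turns [[-0.005, -0.005, -0.079], [-0.008, 0.007, 5.921]]
```

```bash
cat >> h.py <<'E'
def ft():
    o=get_obs(); M=Rm(o['orientation']); d=o['ee_pos'][:2]-np.array((512.7,226.0))
    print('tool F',(M.T@o['ft_force']).round(1),'pos',o['ee_pos'].round(1),'ang',(np.degrees(np.arctan2(d[1],d[0]))+99.1).round(2),'w',round(o['width'],1),'q',o['qpos'].round(3),'t',o['t'])
E
python3 -m jog '0 0.008 0 0 0 -0.033 1;0 0.012 0 0 0 -0.05 1;0 0.016 0 0 0 -0.067 1;0 0.016 0 0 0 -0.067 1' | tail -3; python3 -c "
from h import *
ft()"; python3 -m jog '0 0.008 0 0 0 -0.033 1;0 0.012 0 0 0 -0.05 1;0 0.012 0 0 0 -0.05 1' | tail -3; python3 -c "
from h import *
ft()"
```

```text
ft_force: [-8.5, 2.4, 6.0]
width: 23.5
grasp_force: 30.0
tool F [ 7.9 -4.  -6. ] pos [578.3 164.9  71.5] ang 56.13 w 23.5 q [ 0.257  0.62   1.768  0.002  0.758 -0.567] t 16.4
ft_force: [-8.5, 2.9, 6.7]
width: 23.6
grasp_force: 30.0
tool F [ 8.3 -3.4 -6.6] pos [579.8 166.6  71.5] ang 57.61 w 23.6 q [ 0.26   0.622  1.764  0.002  0.76  -0.591] t 16.7
```

```bash
python3 - <<'E'
from h import *
a=save('wrist','w3.png'); b=get_image('top')[:,:,::-1]
c=np.hstack([cv2.resize(a[:,:,::-1],(500,375)),cv2.resize(b[160:280,150:250],(300,360))[:, :] if 0 else cv2.copyMakeBorder(cv2.resize(b[160:280,170:270],(300,360)),0,15,0,0,cv2.BORDER_CONSTANT)])
cv2.imwrite('pics/c3.png',c); ft()
E
```

```text
tool F [ 7.2 -4.  -6.7] pos [579.8 166.6  71.5] ang 57.6 w 23.6 q [ 0.26   0.622  1.764  0.002  0.76  -0.591] t 16.8
```

View pics/c3.png

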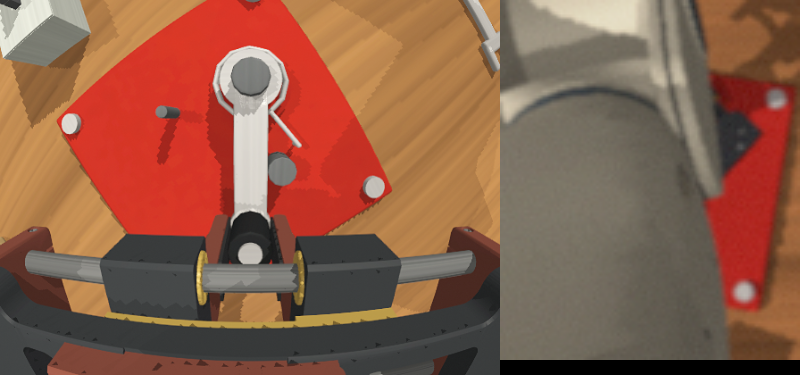

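The arm's front edge (269,170) looks about in contact with the lug (282,169), and the roller is well pinched. I'll push on in small steps until the stop shows in the force.

```bash
python3 -m jog '0.004 0.004 0 0 0 -0.017 1;0.004 0.008 0 0 0 -0.033 1;0.004 0.008 0 0 0 -0.033 1' | tail -0; python3 -c "
from h import *
ft()"; python3 -m jog '0 0.004 0 0 0 -0.017 1;0 0.008 0 0 0 -0.033 1;0 0.008 0 0 0 -0.033 1' >/dev/null; python3 -c "
from h import *
ft()"
```

```text
tool F [ 5.7 -9.5 -8.8] pos [579.7 167.1  71.5] ang 57.79 w 23.5 q [ 2.610e-01  6.230e-01  1.762e+00 -1.000e-03  7.630e-01 -6.060e-01] t 17.1
tool F [  4.5 -13.8 -13.3] pos [579.7 167.4  71.4] ang 57.91 w 23.6 q [ 0.262  0.624  1.76  -0.002  0.766 -0.622] t 17.4Exception ignored on flushing sys.stdout:
BrokenPipeError: [Errno 32] Broken pipe
```

```bash
python3 -m jog '0 0.004 0 0 0 0 1;0 0.005 0 0 0 0 1;0 0.005 0 0 0 0 1;0 0.005 0 0 0 0 1;0 0.005 0 0 0 0 1;0 0.005 0 0 0 0 1;0 0.005 0 0 0 0 1;0 0.005 0 0 0 0 1' >/dev/null; python3 - <<'E'
from h import *
ft(); a=save('wrist','w4.png')[:,:,::-1]; cv2.imwrite('pics/c4.png',cv2.resize(a[40:270,180:400],None,fx=2.5,fy=2.5))
get_image('side'); find(pinpoint,'cover','side',3); find(pinpoint,'roller','wrist',1); ft()
E
```

```text
tool F [  3.1 -19.2 -14.1] pos [579.7 167.5  71.4] ang 57.99 w 23.5 q [ 0.262  0.624  1.759 -0.002  0.768 -0.621] t 18.2
call cover side 0.88 [319.4 160.5  -1.9]
call cover side 0.88 [324.3 354.9   6.6]
call cover side 0.73 [ 517.1 -204.9   26.8]
call roller wrist 0.91 [583.  164.5  64.3]
tool F [  3.4 -18.4 -15.2] pos [579.7 167.5  71.4] ang 57.98 w 23.5 q [ 0.262  0.624  1.759 -0.002  0.768 -0.621] t 18.4
```

View pics/c4.png

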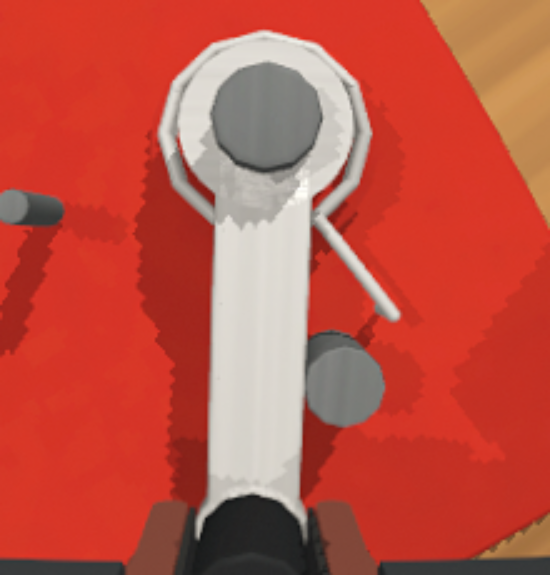

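The arm's edge lies against the lug at (308,380), the force is steady at about 19 N, and the position no longer moves. The cover still stands on the board. Handing in.

```bash
python3 -c "
from workcell import *
print(close_job())"
```

```text
the job is handed in; nothing more can be done
None
```

The job is handed in at about 18 s: the large cover stands upright and released on the board, and the gripper is still holding the roller arm against the stop lug with a steady push of about 19 N.

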